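Load the tube carrier on the raised deck and lock it with the knob underneath

ROBOT

A 7-joint arm with a two-finger parallel gripper is mounted at the origin on the work surface. World frame = base frame: x ahead of the robot, y to its left, z up, the work surface at z = 0. Lengths are in m, angles in rad, forces in N, time in s.
With the tool pointing down it reaches from about 0.425 to 0.875 m from the base axis. Payload 4.7 kg.
Tool frame: the origin (TCP) lies on the centre line of the jaws, within the pads' length; the fingertips stand 25 mm ahead of it and the grasp point (between the pads) lies 6 mm ahead of it; z points along the fingers, y is the line along which they close (so a half turn about z gives the same grasp; the last joint's range is limited). The gripper opens to 87 mm and grips with 3 to 60 N. Pads are 19 mm wide; open, the fingers measure 117 mm over their backs; the gripper's body (75 mm by 190 mm) begins 51 mm behind the grasp point.
Start: joints at [0.014, 0.321, -0.07, 1.45, 0.023, 1.371, -0.057], TCP at [0.65, -0, 0.248] pointing down, gripper open.
Joint ranges: [-2.86, 2.86], [-0.3, 2.09], [-1.38, 1.24], [0.06, 2.45], [-1.56, 4.7], [0.09, 2.05], [-2.69, 2.69]. Speed limits (rad/s): [2.57, 2.57, 3.14, 3.14, 3.14, 3.14, 3.14].

INTERFACE

Orientations are given as a unit quaternion [w, x, y, z].
In Python, from cell import robot, optics, workorder gives the robot as it stands.
- The arm moves only by the tool apply_moves, never from a script. Its argument "motion" is a list of rows, each an object of numbers: "tx", "ty", "tz": the shift along the tool's x, y, z in m; "yaw": the turn about the tool's z in rad; "gripper": the opening, from -1 (shut) to 1 (fully open). In form: [{"tx": .., "ty": .., "tz": .., "yaw": .., "gripper": ..}, ...]. A call has 1 to 5 rows; each row is the pose to reach, as a shift and turn from the pose commanded when the call began, along the tool's axes at that moment; what a row does not reach only later rows make up. A row lasts 1/8 s, in which the tool goes at most 62.5 mm and 10.7 degrees, less where a joint would pass 70% of its speed; a pose out of reach is approached as far as the arm can. A call with a gripper value outside its range is refused whole. The fingers move at their own pace and stop on an object; the grip force is fixed at half the most. Time passes only in rows, so rows that repeat a pose let the fingers close. It gives the time, the measured TCP pose, the force and the opening at its end, in the units of the state.
- robot.get_obs(): the state, without advancing time (a new reading comes with each control period).
- optics.snapshot(name): name is "scene" or "side" or "wrist"; returns the picture (384x512x3 uint8, blue, green, red); there is no depth.
- optics.get_calibration(name): a dict with "fov_y" (degrees; the focal length in pixels is half the picture's height over the tangent of half this angle, whatever the lens; pixels are square), "cx", "cy" (the principal point, pixels), "T" (4x4, takes a point from camera to world coordinates). Camera axes: x right, y down, z forward; pixel columns grow to the right and rows downward; lengths in m; the calibration is good to about 2 mm. A picture is of the moment at which its call begins: read the wrist's pose just before it. get_calibration takes no time and is no camera call; for the wrist camera it gives the pose at the moment of the call.
- workorder.finish_job(): hands the job in, once; it reports no verdict.
The state is a dict: "time": time; "q": joint angles; "joint_velocities": joint speeds; "tau": joint torques, N m; "tcp_pos": TCP position; "tcp_rot": TCP orientation; "force": force on the tool from outside, world axes, zero at the start; "wrist_torque": the same for the moment, N m; "grip_width": finger opening in m.
Only numpy, scipy, OpenCV 4.12 (cv2) and the standard library are available. Lean on these libraries where they do the work, as an engineer would, in place of code of your own. Each camera call takes 0.05 s, during which the arm holds its last target. There are 200 camera calls.

TASK

Lift the white tube carrier from the bench onto the raised aluminium deck and set it down gently, flat and fully home in the corner between the blue side wall and the blue back fence. Then lock it by turning the red winged knob under the deck's front edge counter-clockwise (seen from above) until you feel the brass cam bite the carrier snugly; do not force it. Leave it locked, and leave everything else on the bench where it is.

Things in the scene. Friction and masses are not known exactly. Their poses are not given: they have to be found in the camera images.
- carrier: Loose white tube carrier, 0.3 to 0.55 kg, on the bench at the start. Block 60 (its x) x 100 (its y) x 28 mm, tubes fixed in it reach 62 mm up. Blue bow handle along its y over the middle: bar 10 mm thick in x, 98 mm long, 90 to 106 mm above the underside; grip it from above across x. Origin: centre of the underside, z up. Half-turn symmetric: either way round is right.
- seat (a point): Nominal spot for the carrier's underside centre when home, on the deck top 130 mm above the bench; carrier y along this y. x points from the deck's front edge (robot side) to the back fence, y to the side wall, z up. Side wall: inner face at y = +50 mm, 30 mm tall. With the knob open the carrier has 5 to 10 mm of play in x between cam and fence: lower it about 3 mm in front (-x) of here.
- fence_nominal (a point): Nominal foot of the blue back fence (28 mm tall, 104 mm long): a point fixed on the deck top, 30 mm beyond the seat in x, axes as the seat. The real inner face is adjustable and stands up to 2 mm nearer or farther than this, not shown in these readings; so the knob angle of the bite is uncertain by about 0.25 rad: feel for it. The fence yields about 1 mm per 20 N.
- deck: Raised aluminium deck, fixed; place and yaw differ each run. Origin on the bench right under the vertical axis of knob and cam; x to the fence, y to the side wall, z up. Plate 12 mm thick, top at 130 mm, from x = -22 mm (front edge) to 143 mm, y -90 to 80 mm. The seat is at x = 47.4, y = 0. Behind the fence a 26 mm tall white box. Under the front edge only the knob.
- knob: Red knob under the deck, on one shaft with the brass cam above it (disc 16 mm radius, centre 9 mm off the axis, 2 to 18 mm above the deck). Origin on the axis at bench height. Yaw relative to the deck = turn: 0 to 0.2 rad at the start (open), grows counter-clockwise from above, stop at 1.7. Bites somewhere in 0.7 to 1.4. Stays where it is left.
- wing_grip (a point): Point on the knob's wing 75 mm from the axis, at mid-height, 102 mm above the bench. Wing: radial bar 10 mm thick, 18 mm tall, out to 95 mm from the axis, so it juts past the deck's front edge and fingers reach it from above in front of that edge. At turn 0 it points 0.70 rad to the deck's +y side of straight out (-x); at turn 0.70 straight out.
- cam_axis (a point): Point on the knob's axis at the deck's top. How it feels: turning free takes about 0.09 N m (1.2 N at 75 mm). Once the cam squeezes the carrier on the fence the effort climbs: 3 to 6 N more at 75 mm is snug (10 to 25 N at the cam). Below 8 N at the cam is loose; above 45 N cracks the carrier, as does setting it down on the deck with over 80 N.
- tip_box: Bystander, loose, not to be disturbed: yellow pipette-tip box, 85 x 125 mm, 61 mm tall. Origin: centre of its underside.
- black_rack: Bystander, loose, not to be disturbed: black tube rack, 75 x 120 mm, 70 mm tall. Origin: centre of its underside.
- well_plate: Bystander, loose, not to be disturbed: white well plate, 86 x 128 mm, 16 mm tall. Origin: centre of its underside.
- waste_bucket: Bystander, loose, not to be disturbed: yellow open bucket, about 150 mm across, 150 mm tall. Origin: centre of its underside.
- amber_bottle: Bystander, loose, not to be disturbed: amber bottle, 60 mm across, 130 mm tall. Origin: centre of its underside.
- white_bottle: Bystander, loose, not to be disturbed: white bottle with green cap, 60 mm across, 150 mm tall. Origin: centre of its underside.
- pen_cup: Bystander, loose, not to be disturbed: blue cup, 70 mm across, 90 mm tall. Origin: centre of its underside.
Not all that is in view belongs to the job. What is shaped like the carrier but green is not meant.

How it is judged:
By the outcome, as a careful person would: the job done as asked, in the order asked, and still so for the second after the job is handed in, with the robot touching nothing.
It also fails if it takes over 70 s, if anything falls off the work surface, if the arm or the gripper's body presses on something with over 40 N, if the wrist force passes 120 N, or if a joint passes its speed limit or range.

## Working session

There is one attempt and no reset: what is moved stays moved. The work goes in short steps, Python scripts to look and compute and a tool call to move; the robot and the scene stay as the last step left them, time stands still between calls to the robot, and variables do not carry over. Pictures are saved under pics/ and viewed, on a budget of 10 in all, crops included, one or two more only if the job needs it, and the job is handed in when it is done.

Besides the shell and the picture viewer there is one more tool, called after "Call:" by a JSON object that holds its "api" and its "payload". apply_moves: Moves the arm, as the interface text tells. Its arguments: {"type":"object","properties":{"motion":{"type":"array","items":{"type":"object","properties":{"tx":{"type":"number"},"ty":{"type":"number"},"tz":{"type":"number"},"yaw":{"type":"number"},"gripper":{"type":"number"}}}}},"required":["motion"]}

```bash
mkdir -p pics; ls; python3 - <<'E'
from cell import robot, optics, workorder
import cv2, numpy as np
for n in("scene","side","wrist"):
    c=optics.get_calibration(n);print(n,c["fov_y"],c["cx"],c["cy"],np.round(c["T"],3).tolist(),[k for k in c])
    im=optics.snapshot(n);cv2.imwrite(f"pics/{n}0.png",im)
a=cv2.imread("pics/scene0.png");b=cv2.imread("pics/side0.png")
cv2.imwrite("pics/s0b.png",cv2.resize(a,(800,600),interpolation=cv2.INTER_CUBIC))
print(robot.get_obs())
E
```

```text
pics
scene 44.20814458781339 256.39177235359136 188.73983827621117 [[-0.748, 0.449, -0.488, 1.348], [0.663, 0.512, -0.546, 0.818], [0.005, -0.732, -0.681, 1.158], [0.0, 0.0, 0.0, 1.0]] ['fov_y', 'cx', 'cy', 'T']
side 46.87509093865145 253.73191427297607 195.0644845407111 [[-0.989, -0.112, 0.092, 0.494], [-0.144, 0.695, -0.704, 0.857], [0.015, -0.71, -0.704, 0.988], [0.0, 0.0, 0.0, 1.0]] ['fov_y', 'cx', 'cy', 'T']
wrist 59.13716347379462 251.80311477608583 188.4591120806577 [[1.0, 0.0, -0.001, 0.65], [0.0, -0.953, -0.303, 0.084], [-0.001, 0.303, -0.953, 0.383], [0.0, 0.0, 0.0, 1.0]] ['fov_y', 'cx', 'cy', 'T']
{'time': 0.15, 'q': array([ 0.01411644,  0.32161962, -0.07007146,  1.45139508,  0.0225974 ,
        1.37080071, -0.05689009]), 'joint_velocities': array([-0.0012655 , -0.00253245, -0.00065113, -0.00563809,  0.00100793,
        0.00079699,  0.00079571]), 'tau': array([ 2.16972071e-04, -4.91794288e+01, -4.04079035e-01, -3.12878716e+01,
       -6.39387709e-02,  4.04033612e-02,  9.90178205e-05]), 'tcp_pos': array([ 6.49617358e-01, -6.23294474e-05,  2.46733978e-01]), 'tcp_rot': array([-4.75637791e-04,  7.07104929e-01,  7.07108268e-01, -5.38277760e-04]), 'force': array([ 0.19494717,  0.0468002 , -1.05541397]), 'wrist_torque': array([-0.04651533,  0.03774861, -0.07584493]), 'grip_width': 0.08689593889657972}
```

View pics/s0b.png

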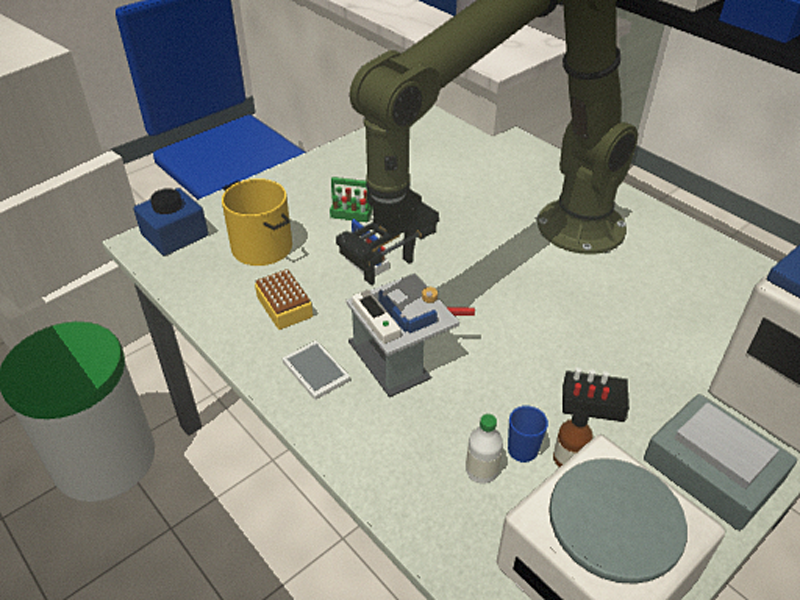

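View pics/side0.png

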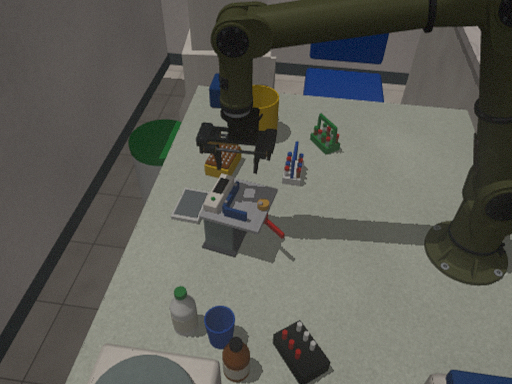

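The first two pictures show the candidates, in side-view pixels:
- White carrier with blue handle and red/blue tubes at (293,163).
- Green look-alike at (325,135).
- Black rack at (300,350).

The white one is the match. The deck is at (238,205) and the red wing at (273,228). Next I'll check with a close crop.

```bash
python3 - <<'E'
import cv2
b=cv2.imread("pics/side0.png")[125:265,185:345]
cv2.imwrite("pics/c1.png",cv2.resize(b,None,fx=4,fy=4,interpolation=cv2.INTER_CUBIC))
E
```

```text
(no output)
```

View pics/c1.png

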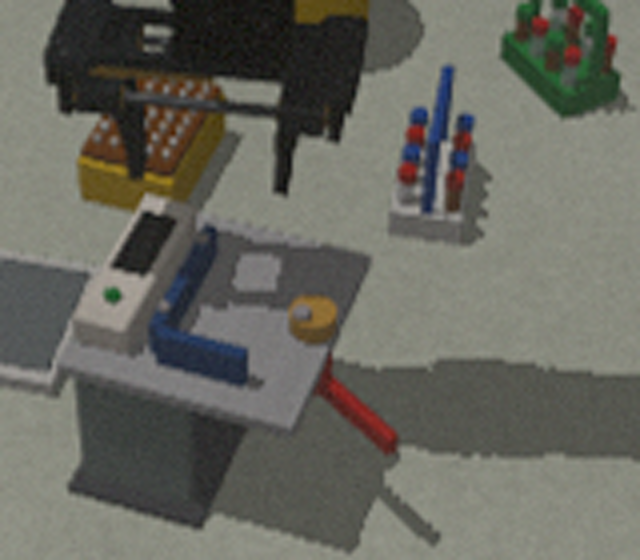

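View pics/wrist0.png

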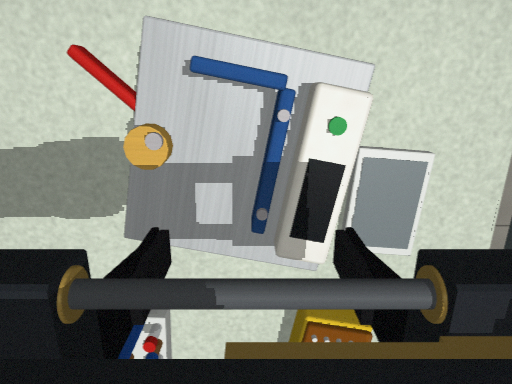

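The crop confirms the white block with blue bow and the red/blue tubes; the green one is at top right. In the wrist view the deck plate corners are at about (146,17), (374,65), (316,269) and (125,238). The cam is at (147,146), and the wing runs from (137,103) to (75,50).

```bash
cat > h.py <<'E'
from cell import robot, optics, workorder
import cv2, numpy as np
from scipy.optimize import least_squares
def cam(n):
    c=optics.get_calibration(n); return (np.array(c["T"]),192/np.tan(np.radians(c["fov_y"]/2)),c["cx"],c["cy"])
def proj(C,P):
    T,f,cx,cy=C; p=(np.atleast_2d(P)-T[:3,3])@T[:3,:3]
    return np.c_[cx+f*p[:,0]/p[:,2],cy+f*p[:,1]/p[:,2]]
def back(C,uv,z):
    T,f,cx,cy=C; d=np.c_[(np.atleast_2d(uv)-[cx,cy])/f,np.ones(len(np.atleast_2d(uv)))]@T[:3,:3].T
    return T[:3,3]+d*((z-T[2,3])/d[:,2])[:,None]
def place(p,L):
    c,s=np.cos(p[2]),np.sin(p[2]);L=np.atleast_2d(L)
    return np.c_[p[0]+c*L[:,0]-s*L[:,1],p[1]+s*L[:,0]+c*L[:,1],L[:,2]]
def fit(C,L,uv,p0):
    L,uv=np.array(L,float),np.array(uv,float)
    r=least_squares(lambda p:(proj(C,place(p,L))-uv).ravel(),p0)
    return r.x,np.round(r.fun.reshape(-1,2),1)
E
python3 - <<'E'
from h import *
D=[[-.022,.08,.13],[.143,.08,.13],[.143,-.09,.13],[-.022,-.09,.13]]
W=cam("wrist");S=cam("side")
p,r=fit(W,D,[[146,17],[374,65],[316,269],[125,238]],[.6,.05,0]);print("wrist deck",p,r.tolist())
ps,r=fit(S,D,np.array([[293,430],[60,355],[205,215],[372,262]])/4+[185,125],p);print("side deck",ps,r.tolist())
tip=back(W,[[75,50]],.102)[0];print("wingtip",tip)
d=tip[:2]-p[:2];print(np.hypot(*d),"turn",(np.arctan2(d[1],d[0])-p[2]-np.pi+.7+np.pi)%(2*np.pi)-np.pi)
uv=np.array([[390,232],[465,242],[467,218],[392,212]])/4+[185,125]
print(back(S,uv,0)[:2],back(S,uv,.028)[2:])
print("handle ends top",back(S,np.array([[447,68],[432,145]])/4+[185,125],.106))
E
```

```text
wrist deck [ 0.58256868  0.04399103 -0.19070311] [[-3.2, -1.8], [3.4, -0.6], [1.6, 3.6], [-1.5, 1.3]]
side deck [ 0.57277031  0.05382968 -0.29617785] [[-0.6, 1.9], [0.8, -0.4], [-5.7, -4.3], [5.4, 1.6]]
wingtip [0.51322542 0.10712634 0.102     ]
0.09377928982286436 turn 0.1521307212597227
[[ 5.37308215e-01 -2.01634444e-01 -1.11022302e-16]
 [ 4.75950959e-01 -1.99581954e-01  0.00000000e+00]] [[ 0.47677682 -0.19780846  0.028     ]
 [ 0.53678534 -0.19523254  0.028     ]]
handle ends top [[ 0.50616353 -0.28793778  0.106     ]
 [ 0.51032338 -0.19043825  0.106     ]]
```

```bash
python3 - <<'E'
from h import *
D=np.array([[-.022,.08,.13],[.143,.08,.13],[.143,-.09,.13],[-.022,-.09,.13]])
W=cam("wrist")
tgt=np.array([[146,17],[374,65],[316,269],[125,238]],float)
def pk(q,L):
    uv=proj(W,place(q[:3],L)); c=np.array(W[2:]); d=uv-c; r2=(d**2).sum(1,keepdims=True)/W[1]**2
    return c+d*(1+q[3]*r2)
r=least_squares(lambda q:(pk(q,D)-tgt).ravel(),[.58,.04,-.2,0]);print(r.x,np.round(r.fun.reshape(-1,2),1).tolist())
L=np.array([[.0774,.052,.13],[.0774,-.052,.13],[.0774,.052,.158],[.0774,-.052,.158],[0,0,.15],[-.018,.05,.16],[.07,.05,.16]])
print(np.round(pk(r.x,L)))
im=cv2.imread("pics/wrist0.png")
def line(L,col):
    L=np.array(L);n=np.linspace(L[:-1],L[1:],20).reshape(-1,3)
    for u,v in pk(r.x,n): cv2.circle(im,(int(round(u*1)),int(round(v))),0,col,-1)
line(np.r_[D,D[:1]],(0,0,255))
im=cv2.resize(im[0:300,60:460],None,fx=2,fy=2,interpolation=cv2.INTER_NEAREST)
cv2.imwrite("pics/c2.png",im)
E
```

```text
[ 0.58223608  0.04583379 -0.1908663  -0.08438823] [[-0.5, 0.8], [0.2, -0.4], [0.7, 1.1], [-0.4, -1.4]]
[[277.  85.]
 [250. 216.]
 [280.  85.]
 [250. 231.]
 [155. 140.]
 [132.  60.]
 [268.  86.]]
```

View pics/c2.png

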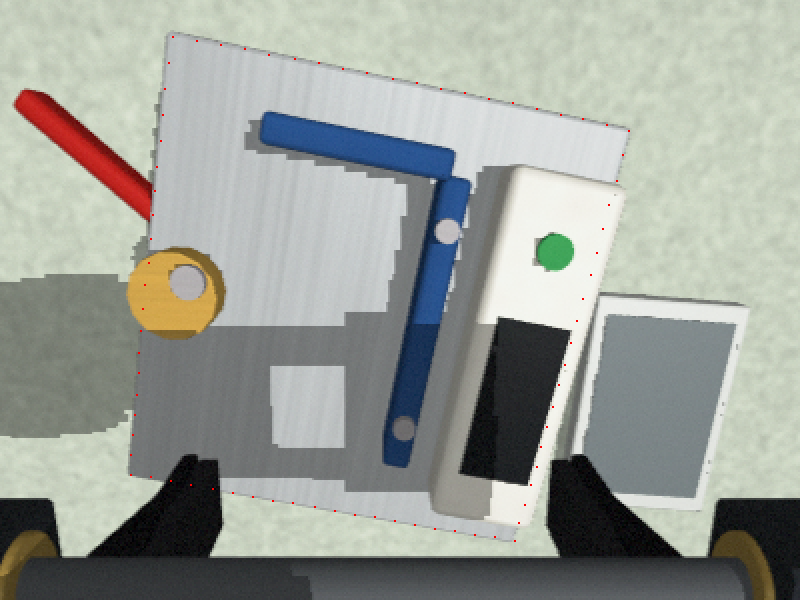

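The distortion fit is good (k≈-0.08, residuals about 1 px). That puts the deck at (0.582, 0.046), yaw -0.191, with the wing at turn ≈0.15. Next I'll move above the carrier.

Call:
{"api": "apply_moves", "payload": {"motion": [{"tx": -0.052,"ty": -0.028,"gripper": 1},{"tx": -0.104,"ty": -0.056,"gripper": 1},{"tx": -0.156,"ty": -0.084,"gripper": 1},{"tx": -0.208,"ty": -0.112,"gripper": 1},{"tx": -0.26,"ty": -0.14,"gripper": 1}]}}

```text
validation failed for argument at $.mo...
```

Call:
{"api": "apply_moves", "payload": {"motion": [{"tx": 0,"gripper": 1},{"tx": 0,"gripper": 1}]}}

```text
validation failed for argument at $.mo...
```

```bash
python3 - <<'E'
from h import *
print(robot.get_obs()["tcp_pos"]);c=cam("wrist")
im=optics.snapshot("wrist");cv2.imwrite("pics/w1.png",im);np.save("w1.npy",c[0])
cv2.imwrite("pics/c3.png",cv2.resize(im[40:340,60:460],None,fx=2,fy=2,interpolation=cv2.INTER_CUBIC))
E
```

```text
[ 6.49617358e-01 -6.23294474e-05  2.46733978e-01]
```

View pics/c3.png

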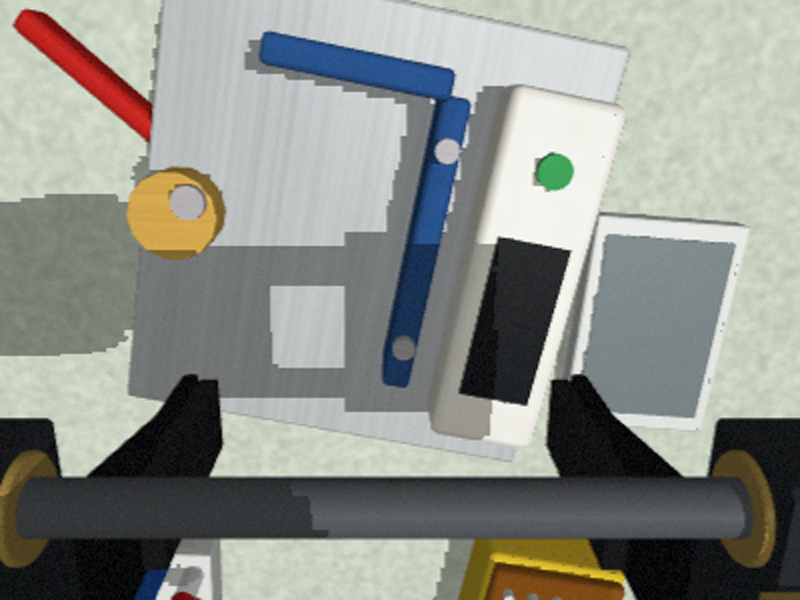

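The moves were refused, probably because every field is required, so the view is unchanged. I'll resend with all fields.

Call:
{"api": "apply_moves", "payload": {"motion": [{"tx": -0.052,"ty": -0.028,"tz": 0,"yaw": 0,"gripper": 1},{"tx": -0.104,"ty": -0.056,"tz": 0,"yaw": 0,"gripper": 1},{"tx": -0.156,"ty": -0.084,"tz": 0,"yaw": 0,"gripper": 1},{"tx": -0.208,"ty": -0.112,"tz": 0,"yaw": 0,"gripper": 1},{"tx": -0.26,"ty": -0.14,"tz": 0,"yaw": 0,"gripper": 1}]}}

```text
time: 0.82
tcp_pos: [0.5088, -0.2616, 0.2476]
tcp_rot: [0.0, 0.707, 0.707, 0.0]
force: [1.1, -0.7, -0.1]
grip_width: 0.0872
```

```bash
python3 - <<'E'
from h import *
optics.snapshot("wrist")
print(robot.get_obs()["tcp_pos"]);c=cam("wrist");np.save("w1.npy",c[0])
im=optics.snapshot("wrist");cv2.imwrite("pics/w1.png",im)
cv2.imwrite("pics/c4.png",cv2.resize(im[40:340,60:460],None,fx=2,fy=2,interpolation=cv2.INTER_CUBIC))
E
```

```text
[ 0.50318671 -0.27156619  0.24780914]
```

View pics/c4.png

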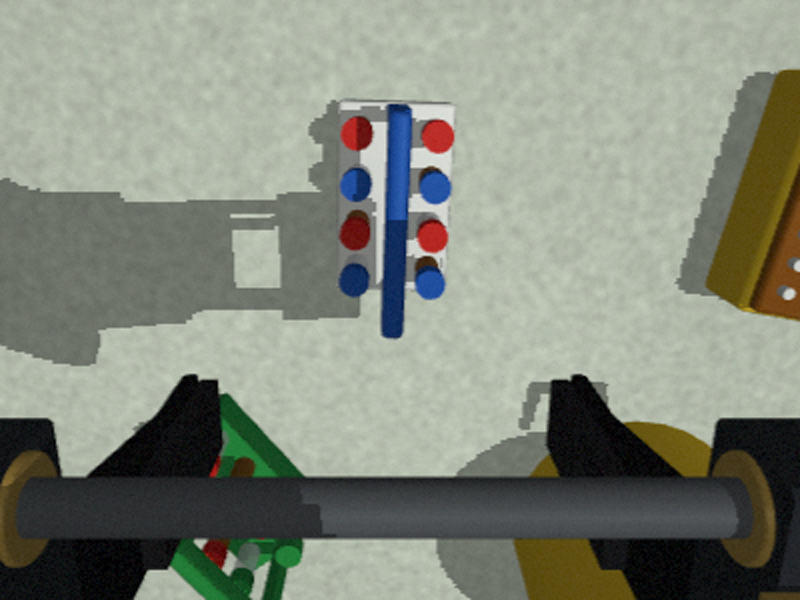

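Only the carrier (white) is centred. Handle ends are at crop (399,105) and (393,337), block far corners at (341,102) and (454,104).

```bash
cat >> h.py <<'E'
KW=-0.0844
def und(C,uv,k=KW):
    uv=np.atleast_2d(np.array(uv,float)); c=np.array(C[2:]); d=uv-c; x=d.copy()
    for _ in range(10): x=d/(1+k*(x**2).sum(1,keepdims=True)/C[1]**2)
    return c+x
E
python3 - <<'E'
from h import *
C=(np.load("w1.npy"),)+cam("wrist")[1:]
uv=und(C,np.array([[399,105],[393,337],[341,102],[454,104]])/2+[60,40])
p,r=fit(C,[[0,.049,.106],[0,-.049,.106],[-.03,.05,.028],[.03,.05,.028]],uv,[.5,-.25,0]);print(p,r.tolist())
print(back(C,uv[:2],.106),robot.get_obs()["tcp_pos"],robot.get_obs()["time"])
E
```

```text
[ 0.50874888 -0.24666891 -0.03518679] [[0.5, 1.8], [0.1, 0.6], [-1.6, -1.6], [0.9, -1.2]]
[[ 0.51011414 -0.19630765  0.106     ]
 [ 0.5069411  -0.29511609  0.106     ]] [ 0.50510387 -0.26852877  0.24776812] 0.925
```

Call:
{"api": "apply_moves", "payload": {"motion": [{"tx": 0.014,"ty": -0.001,"tz": 0.03,"yaw": 0.035,"gripper": 1},{"tx": 0.014,"ty": -0.001,"tz": 0.07,"yaw": 0.035,"gripper": 1},{"tx": 0.014,"ty": -0.001,"tz": 0.09,"yaw": 0.035,"gripper": 1},{"tx": 0.014,"ty": -0.001,"tz": 0.09,"yaw": 0.035,"gripper": 1}]}}

```text
time: 1.42
tcp_pos: [0.5078, -0.2452, 0.1557]
tcp_rot: [-0.002, 0.719, 0.695, -0.001]
force: [0.3, 0.4, -0.0]
grip_width: 0.0871
```

Call:
{"api": "apply_moves", "payload": {"motion": [{"tx": 0,"ty": 0.0005,"tz": 0.03,"yaw": 0,"gripper": 1},{"tx": 0,"ty": 0.0005,"tz": 0.052,"yaw": 0,"gripper": 1},{"tx": 0,"ty": 0.0005,"tz": 0.052,"yaw": 0,"gripper": 1},{"tx": 0,"ty": 0.0005,"tz": 0.052,"yaw": 0,"gripper": -1},{"tx": 0,"ty": 0.0005,"tz": 0.052,"yaw": 0,"gripper": -1}]}}

```text
time: 2.05
tcp_pos: [0.5105, -0.2465, 0.1072]
tcp_rot: [0.001, 0.719, 0.695, 0.001]
force: [-0.0, -0.2, -0.2]
grip_width: 0.0744
```

Call:
{"api": "apply_moves", "payload": {"motion": [{"tx": 0,"ty": 0,"tz": 0,"yaw": 0,"gripper": -1},{"tx": 0,"ty": 0,"tz": 0,"yaw": 0,"gripper": -1},{"tx": 0,"ty": 0,"tz": 0,"yaw": 0,"gripper": -1}]}}

```text
time: 2.42
tcp_pos: [0.5096, -0.2461, 0.1057]
tcp_rot: [0.0, 0.719, 0.695, 0.0]
force: [0.2, 1.0, -0.5]
grip_width: 0.0447
```

Call:
{"api": "apply_moves", "payload": {"motion": [{"tx": 0,"ty": 0,"tz": 0,"yaw": 0,"gripper": -1},{"tx": 0,"ty": 0,"tz": 0,"yaw": 0,"gripper": -1},{"tx": 0,"ty": 0,"tz": 0,"yaw": 0,"gripper": -1},{"tx": 0,"ty": 0,"tz": 0,"yaw": 0,"gripper": -1},{"tx": 0,"ty": 0,"tz": 0,"yaw": 0,"gripper": -1}]}}

```text
time: 3.05
tcp_pos: [0.5092, -0.246, 0.1053]
tcp_rot: [-0.0, 0.719, 0.695, -0.0]
force: [-0.3, -0.3, -1.9]
grip_width: 0.0097
```

Gripped (9.7 mm opening on the 10 mm bar). Lifting.

Call:
{"api": "apply_moves", "payload": {"motion": [{"tx": 0,"ty": 0,"tz": -0.01,"yaw": 0,"gripper": -1},{"tx": 0,"ty": 0,"tz": -0.03,"yaw": 0,"gripper": -1},{"tx": 0,"ty": 0,"tz": -0.06,"yaw": 0,"gripper": -1},{"tx": 0,"ty": 0,"tz": -0.095,"yaw": 0,"gripper": -1},{"tx": 0,"ty": 0,"tz": -0.13,"yaw": 0,"gripper": -1}]}}

```text
time: 3.68
tcp_pos: [0.5091, -0.2458, 0.2365]
tcp_rot: [-0.0, 0.719, 0.695, -0.0]
force: [1.2, -0.1, -5.1]
grip_width: 0.0095
```

Call:
{"api": "apply_moves", "payload": {"motion": [{"tx": 0.01,"ty": 0.004,"tz": -0.025,"yaw": 0.01,"gripper": -1},{"tx": 0.04,"ty": 0.016,"tz": -0.045,"yaw": 0.03,"gripper": -1},{"tx": 0.08,"ty": 0.032,"tz": -0.06,"yaw": 0.06,"gripper": -1},{"tx": 0.125,"ty": 0.05,"tz": -0.07,"yaw": 0.09,"gripper": -1},{"tx": 0.17,"ty": 0.068,"tz": -0.07,"yaw": 0.12,"gripper": -1}]}}

```text
time: 4.3
tcp_pos: [0.5841, -0.0772, 0.3068]
tcp_rot: [0.001, 0.76, 0.65, 0.001]
force: [1.0, -0.6, -4.5]
grip_width: 0.0093
```

Call:
{"api": "apply_moves", "payload": {"motion": [{"tx": 0.04,"ty": 0.008,"tz": 0,"yaw": 0.012,"gripper": -1},{"tx": 0.075,"ty": 0.016,"tz": 0,"yaw": 0.024,"gripper": -1},{"tx": 0.1,"ty": 0.02,"tz": 0.005,"yaw": 0.036,"gripper": -1},{"tx": 0.118,"ty": 0.024,"tz": 0.01,"yaw": 0.036,"gripper": -1},{"tx": 0.118,"ty": 0.024,"tz": 0.015,"yaw": 0.036,"gripper": -1}]}}

```text
time: 4.92
tcp_pos: [0.6252, 0.0361, 0.2898]
tcp_rot: [-0.001, 0.77, 0.638, -0.0]
force: [0.7, 0.3, -5.0]
grip_width: 0.01
```

Call:
{"api": "apply_moves", "payload": {"motion": [{"tx": 0,"ty": 0,"tz": 0,"yaw": 0,"gripper": -1},{"tx": 0,"ty": 0,"tz": 0,"yaw": 0,"gripper": -1},{"tx": 0,"ty": 0,"tz": 0,"yaw": 0,"gripper": -1}]}}

```text
time: 5.3
tcp_pos: [0.6254, 0.0333, 0.291]
tcp_rot: [0.0, 0.772, 0.636, 0.0]
force: [-0.2, -0.9, -4.6]
grip_width: 0.0096
```

```bash
python3 - <<'E'
from h import *
o=robot.get_obs();print(o["tcp_pos"],o["tcp_rot"]);c=cam("wrist");np.save("w2.npy",c[0])
im=optics.snapshot("wrist");cv2.imwrite("pics/w2.png",im)
im2=optics.snapshot("side");cv2.imwrite("pics/s2.png",im2)
cv2.imwrite("pics/c5.png",cv2.resize(im[0:300,60:460],None,fx=2,fy=2,interpolation=cv2.INTER_CUBIC))
E
```

```text
[0.62537504 0.03325097 0.29101396] [3.33054626e-04 7.71807667e-01 6.35855948e-01 1.63232360e-04]
```

View pics/c5.png

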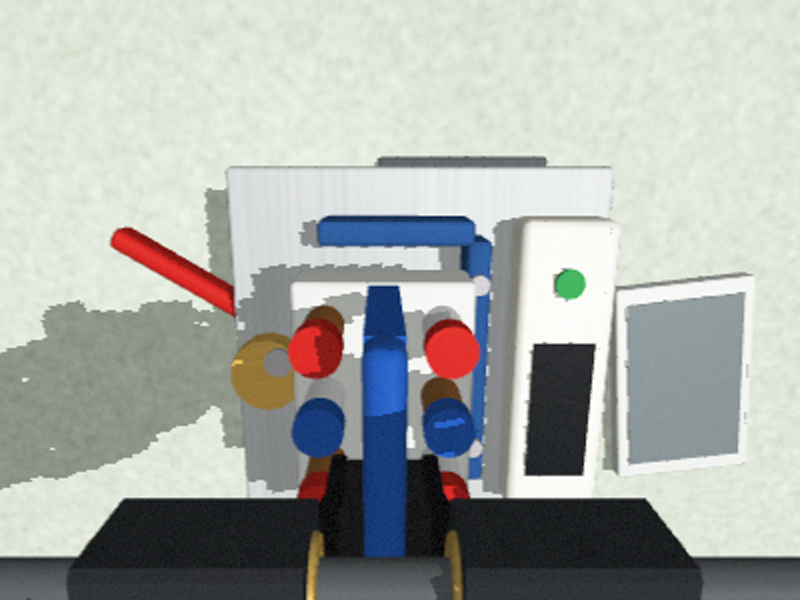

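The carrier hangs square above the seat, aligned with the deck. Plate far corners are at crop (229,168) and (612,168), block far top corners at (291,283) and (475,281), and the wall inner top edge at row ≈245.

```bash
python3 - <<'E'
from h import *
C=(np.load("w2.npy"),)+cam("wrist")[1:]
px=lambda a:und(C,np.array(a,float)/2+[60,0])
L=[[-.022,.08,.13],[.143,.08,.13],[0,0,.15]]
p,r=fit(C,L,px([[229,168],[612,168],[276,362]]),[.582,.046,-.19]);print("deck",p,r.tolist())
for q in (p,np.array([.5822,.0458,-.1909])):
    loc=lambda P:place([0,0,-q[2]],np.atleast_2d(P)-[q[0],q[1],0])*1000
    zb=.291-.1053
    print("block corners",np.round(loc(back(C,px([[291,283],[475,281]]),zb+.028)),1).tolist())
    print("wall inner top, outer top",np.round(loc(back(C,px([[400,245],[400,217]]),.16)),1).tolist())
    print("plate",np.round(loc(back(C,px([[229,168],[612,168]]),.13)),1).tolist())
    print("tcp",np.round(loc([.62537,.03325,.291]),1), "handle top end",np.round(loc(back(C,px([[385,340]]),zb+.106)),1).tolist())
    t=back(C,px([[113,240]]),.102); print("wing",np.round(loc(t),1))
E
```

```text
deck [ 0.58212127  0.04498458 -0.19372887] [[-1.5, -0.2], [0.3, 0.6], [1.2, -0.3]]
block corners [[15.4, 44.7, 213.7], [74.0, 45.4, 213.7]]
wall inner top, outer top [[51.4, 50.5, 160.0], [51.3, 61.3, 160.0]]
plate [[-20.7, 79.8, 130.0], [142.7, 80.5, 130.0]]
tcp [[ 44.7  -3.2 291. ]] handle top end [[45.1, 46.1, 291.7]]
wing [[-85.4  46.9 102. ]]
block corners [[15.6, 43.8, 213.7], [74.2, 44.4, 213.7]]
wall inner top, outer top [[51.6, 49.5, 160.0], [51.6, 60.3, 160.0]]
plate [[-20.4, 79.1, 130.0], [143.0, 79.3, 130.0]]
tcp [[ 44.8  -4.1 291. ]] handle top end [[45.3, 45.2, 291.7]]
wing [[-85.2  46.4 102. ]]
```

Deck refit agrees (0.582, 0.045, -0.193). The carrier is 5 mm off the wall and x ≈ 44.7 (wanted 44.4), which is good. Lowering.

Call:
{"api": "apply_moves", "payload": {"motion": [{"tx": 0.001,"ty": 0,"tz": 0.015,"yaw": 0,"gripper": -1},{"tx": 0.002,"ty": 0,"tz": 0.03,"yaw": 0,"gripper": -1},{"tx": 0.002,"ty": 0,"tz": 0.042,"yaw": 0,"gripper": -1},{"tx": 0.002,"ty": 0,"tz": 0.049,"yaw": 0,"gripper": -1},{"tx": 0.002,"ty": 0,"tz": 0.051,"yaw": 0,"gripper": -1}]}}

```text
time: 6.02
tcp_pos: [0.6255, 0.0362, 0.2388]
tcp_rot: [-0.0, 0.771, 0.636, -0.0]
force: [-0.4, -0.2, -4.4]
grip_width: 0.0097
```

Call:
{"api": "apply_moves", "payload": {"motion": [{"tx": 0,"ty": 0,"tz": 0.0005,"yaw": 0,"gripper": -1},{"tx": 0,"ty": 0,"tz": 0.001,"yaw": 0,"gripper": -1},{"tx": 0,"ty": 0,"tz": 0.0015,"yaw": 0,"gripper": -1},{"tx": 0,"ty": 0,"tz": 0.002,"yaw": 0,"gripper": -1},{"tx": 0,"ty": 0,"tz": 0.002,"yaw": 0,"gripper": -1}]}}

```text
time: 6.65
tcp_pos: [0.6257, 0.0363, 0.2376]
tcp_rot: [0.0, 0.771, 0.636, -0.0]
force: [-0.7, -0.6, -4.7]
grip_width: 0.0096
```

Call:
{"api": "apply_moves", "payload": {"motion": [{"tx": 0,"ty": 0,"tz": 0.0005,"yaw": 0,"gripper": -1},{"tx": 0,"ty": 0,"tz": 0.001,"yaw": 0,"gripper": -1},{"tx": 0,"ty": 0,"tz": 0.0015,"yaw": 0,"gripper": -1},{"tx": 0,"ty": 0,"tz": 0.002,"yaw": 0,"gripper": -1},{"tx": 0,"ty": 0,"tz": 0.002,"yaw": 0,"gripper": -1}]}}

```text
time: 7.28
tcp_pos: [0.6257, 0.0363, 0.2355]
tcp_rot: [0.0, 0.771, 0.636, -0.0]
force: [-0.1, -0.3, -5.0]
grip_width: 0.0097
```

Call:
{"api": "apply_moves", "payload": {"motion": [{"tx": 0,"ty": 0,"tz": 0.0005,"yaw": 0,"gripper": -1},{"tx": 0,"ty": 0,"tz": 0.001,"yaw": 0,"gripper": -1},{"tx": 0,"ty": 0,"tz": 0.001,"yaw": 0,"gripper": -1}]}}

```text
time: 7.65
tcp_pos: [0.6259, 0.0363, 0.2354]
tcp_rot: [0.0, 0.771, 0.636, 0.0]
force: [-2.1, -0.3, 0.6]
grip_width: 0.0098
```

Touched down. Now sliding to the side wall.

Call:
{"api": "apply_moves", "payload": {"motion": [{"tx": 0.0005,"ty": 0,"tz": 0,"yaw": 0,"gripper": -1},{"tx": 0.001,"ty": 0,"tz": 0,"yaw": 0,"gripper": -1},{"tx": 0.0015,"ty": 0,"tz": 0,"yaw": 0,"gripper": -1},{"tx": 0.002,"ty": 0,"tz": 0,"yaw": 0,"gripper": -1},{"tx": 0.002,"ty": 0,"tz": 0,"yaw": 0,"gripper": -1}]}}

```text
time: 8.28
tcp_pos: [0.6261, 0.0367, 0.2355]
tcp_rot: [0.001, 0.772, 0.636, -0.0]
force: [-4.3, -3.6, 6.5]
grip_width: 0.0099
```

Call:
{"api": "apply_moves", "payload": {"motion": [{"tx": 0.0005,"ty": 0,"tz": 0,"yaw": 0,"gripper": -1},{"tx": 0.001,"ty": 0,"tz": 0,"yaw": 0,"gripper": -1},{"tx": 0.001,"ty": 0,"tz": 0,"yaw": 0,"gripper": -1}]}}

```text
time: 8.65
tcp_pos: [0.6263, 0.037, 0.2357]
tcp_rot: [0.001, 0.772, 0.636, -0.001]
force: [-4.3, -4.4, 6.8]
grip_width: 0.0097
```

Call:
{"api": "apply_moves", "payload": {"motion": [{"tx": 0,"ty": 0,"tz": -0.0005,"yaw": 0,"gripper": -1},{"tx": 0,"ty": 0,"tz": -0.001,"yaw": 0,"gripper": -1},{"tx": 0,"ty": 0,"tz": -0.001,"yaw": 0,"gripper": -1}]}}

```text
time: 9.02
tcp_pos: [0.6265, 0.0381, 0.2354]
tcp_rot: [0.001, 0.772, 0.636, -0.0]
force: [-1.9, -3.9, 1.7]
grip_width: 0.0099
```

Call:
{"api": "apply_moves", "payload": {"motion": [{"tx": 0.0005,"ty": 0,"tz": -0.0003,"yaw": 0,"gripper": -1},{"tx": 0.001,"ty": 0,"tz": -0.0005,"yaw": 0,"gripper": -1},{"tx": 0.0015,"ty": 0,"tz": -0.0005,"yaw": 0,"gripper": -1},{"tx": 0.002,"ty": 0,"tz": -0.0005,"yaw": 0,"gripper": -1},{"tx": 0.002,"ty": 0,"tz": -0.0005,"yaw": 0,"gripper": -1}]}}

```text
time: 9.65
tcp_pos: [0.6267, 0.0389, 0.2359]
tcp_rot: [0.001, 0.772, 0.636, -0.001]
force: [-1.2, -6.7, 0.2]
grip_width: 0.0096
```

```bash
python3 - <<'E'
from h import *
o=robot.get_obs();print(o["tcp_pos"],o["force"]);c=cam("wrist");np.save("w3.npy",c[0])
im=optics.snapshot("wrist");cv2.imwrite("pics/w3.png",im)
cv2.imwrite("pics/c6.png",cv2.resize(im[70:270,140:400],None,fx=3,fy=3,interpolation=cv2.INTER_CUBIC))
E
```

```text
[0.62665807 0.03893384 0.23588815] [-1.15469297 -6.68498048  0.21587195]
```

View pics/c6.png

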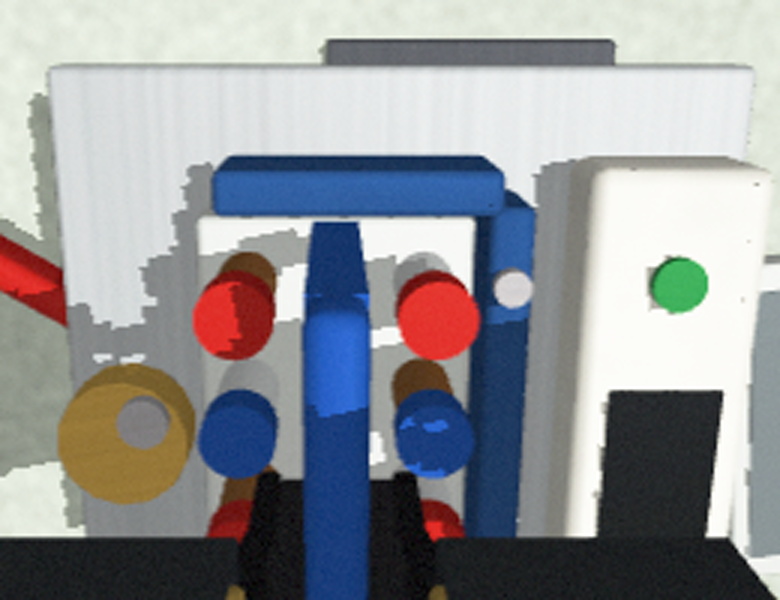

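The carrier is flush with the side wall and square, with about 2.5 mm left to the fence. I'll relax the push, release, and rise.

Call:
{"api": "apply_moves", "payload": {"motion": [{"tx": -0.001,"ty": 0,"tz": 0.0003,"yaw": 0,"gripper": -1},{"tx": -0.002,"ty": 0,"tz": 0.0005,"yaw": 0,"gripper": -1},{"tx": -0.0025,"ty": 0,"tz": 0.0005,"yaw": 0,"gripper": -1},{"tx": -0.0025,"ty": 0,"tz": 0.0005,"yaw": 0,"gripper": -1}]}}

```text
time: 10.2
tcp_pos: [0.6264, 0.0385, 0.2356]
tcp_rot: [0.0, 0.771, 0.636, 0.0]
force: [-1.2, -4.7, 0.4]
grip_width: 0.0096
```

Call:
{"api": "apply_moves", "payload": {"motion": [{"tx": 0,"ty": 0,"tz": 0,"yaw": 0,"gripper": 0.2},{"tx": 0,"ty": 0,"tz": 0,"yaw": 0,"gripper": 0.2},{"tx": 0,"ty": 0,"tz": 0,"yaw": 0,"gripper": 0.2},{"tx": 0,"ty": 0,"tz": 0,"yaw": 0,"gripper": 0.2},{"tx": 0,"ty": 0,"tz": 0,"yaw": 0,"gripper": 0.2}]}}

```text
time: 10.82
tcp_pos: [0.6262, 0.039, 0.2356]
tcp_rot: [-0.0, 0.771, 0.637, 0.0]
force: [-0.5, -0.1, 0.3]
grip_width: 0.049
```

Call:
{"api": "apply_moves", "payload": {"motion": [{"tx": 0,"ty": 0,"tz": -0.01,"yaw": 0,"gripper": 0.2},{"tx": 0,"ty": 0,"tz": -0.04,"yaw": 0,"gripper": 0.2},{"tx": 0,"ty": 0,"tz": -0.07,"yaw": 0,"gripper": 0},{"tx": 0.01,"ty": -0.03,"tz": -0.07,"yaw": -0.17,"gripper": -0.31},{"tx": 0.02,"ty": -0.06,"tz": -0.07,"yaw": -0.35,"gripper": -0.31}]}}

```text
time: 11.45
tcp_pos: [0.5709, 0.0702, 0.3068]
tcp_rot: [0.001, 0.647, 0.763, 0.001]
force: [-0.7, 0.7, 0.0]
grip_width: 0.0335
```

```bash
cat >> h.py <<'E'
DECK=np.array([.5821,.045,-.193])
def goto(turn,lead=0.,z=.116,r=.075,cmd=None):
    "tool shift (tx,ty,tz,yaw) to wing pose; lead = TCP offset along ccw tangent"
    o=robot.get_obs(); w,x,y,zz=o["tcp_rot"]; phi=.7-turn
    R=np.array([-np.cos(phi),np.sin(phi)]); t=np.array([-np.sin(phi),-np.cos(phi)])
    P=place(DECK,[*(r*R+lead*t),z])[0]
    a=2*np.arctan2(x,y); # tool x dir angle: (x^2-y^2, 2xy)
    ax=np.arctan2(2*x*y,x*x-y*y); want=DECK[2]+np.arctan2(R[1],R[0])
    d=P-o["tcp_pos"]; X=np.array([np.cos(ax),np.sin(ax)]);Y=np.array([np.sin(ax),-np.cos(ax)])
    yaw=-((want-ax+np.pi)%(2*np.pi)-np.pi)
    return np.round([d[:2]@X,d[:2]@Y,-d[2],yaw],4),P
E
python3 - <<'E'
from h import *
print(goto(.2,z=.25)); o=robot.get_obs();print(o["q"],o["tcp_pos"],o["grip_width"],o["force"])
E
```

```text
(array([ 0.03  , -0.0421,  0.0568, -0.7135]), array([0.52440003, 0.0929136 , 0.25      ]))
[-0.02103875  0.14477506 -0.16531632  1.54844945  0.02386136  1.44856545
 -0.02327111] [0.57085566 0.07016072 0.30681316] 0.03347705167489229 [-0.67839924  0.73059976  0.03441507]
```

Call:
{"api": "apply_moves", "payload": {"motion": [{"tx": 0.008,"ty": -0.011,"tz": 0.01,"yaw": -0.18,"gripper": -0.31},{"tx": 0.016,"ty": -0.022,"tz": 0.03,"yaw": -0.36,"gripper": -0.31},{"tx": 0.024,"ty": -0.033,"tz": 0.05,"yaw": -0.54,"gripper": -0.31},{"tx": 0.03,"ty": -0.042,"tz": 0.057,"yaw": -0.71,"gripper": -0.31},{"tx": 0.03,"ty": -0.042,"tz": 0.057,"yaw": -0.71,"gripper": -0.31}]}}

```text
time: 12.08
tcp_pos: [0.5244, 0.0932, 0.2489]
tcp_rot: [0.0, 0.344, 0.939, 0.0]
force: [0.2, 0.3, 0.4]
grip_width: 0.0299
```

```bash
python3 - <<'E'
from h import *
optics.snapshot("side")
o=robot.get_obs();c=cam("wrist");np.save("w4.npy",c[0])
im=optics.snapshot("wrist");cv2.imwrite("pics/w4.png",im)
print(goto(.2,z=.2)[0],o["q"],o["tcp_pos"],o["grip_width"],o["force"])
cv2.imwrite("pics/c7.png",im)
E
```

```text
[ 0.0012 -0.0005  0.0496 -0.0121] [-0.0071324   0.08164811 -0.22964621  1.7322631   0.01945563  1.32849618
  0.6252525 ] [0.52522578 0.09276357 0.24942297] 0.029773014266535194 [ 1.12696726 -0.58382131  0.32156535]
```

View pics/c7.png

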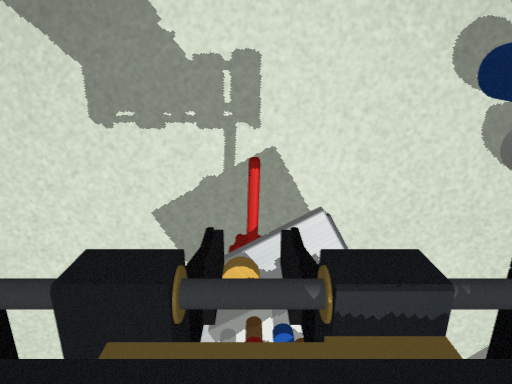

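The wing runs from (254,158) to (252,235), centred between the fingers (cols 212 and 293).

```bash
python3 - <<'E'
from h import *
C=(np.load("w4.npy"),)+cam("wrist")[1:]
for z in (.111,):
    t=back(C,und(C,[[254.5,158],[254.3,168],[252,233]]),z); l=place([0,0,-DECK[2]],t-[*DECK[:2],0]); print(np.round(l*1000,1),np.hypot(l[:,0],l[:,1]),.7-np.arctan2(l[:,1],-l[:,0]))
E
```

```text
[[-83.4  49.9 111. ]
 [-76.   45.6 111. ]
 [-24.9  14.7 111. ]] [0.09718195 0.08862925 0.0289233 ] [0.16041909 0.15940176 0.1661392 ]
```

Call:
{"api": "apply_moves", "payload": {"motion": [{"tx": 0,"ty": 0.003,"tz": 0.04,"yaw": 0.03,"gripper": -0.31},{"tx": 0,"ty": 0.003,"tz": 0.08,"yaw": 0.03,"gripper": -0.31},{"tx": 0,"ty": 0.003,"tz": 0.11,"yaw": 0.03,"gripper": -0.31},{"tx": 0,"ty": 0.003,"tz": 0.125,"yaw": 0.03,"gripper": -0.31},{"tx": 0,"ty": 0.003,"tz": 0.133,"yaw": 0.03,"gripper": -0.31}]}}

```text
time: 12.8
tcp_pos: [0.5275, 0.0949, 0.1156]
tcp_rot: [0.0, 0.358, 0.934, 0.0]
force: [0.4, 0.6, -0.4]
grip_width: 0.03
```

Call:
{"api": "apply_moves", "payload": {"motion": [{"tx": 0,"ty": 0,"tz": 0,"yaw": 0,"gripper": -0.31},{"tx": 0,"ty": 0,"tz": 0,"yaw": 0,"gripper": -0.31}]}}

```text
time: 13.05
tcp_pos: [0.5277, 0.0952, 0.1168]
tcp_rot: [0.001, 0.358, 0.934, 0.001]
force: [-0.2, -0.0, 0.1]
grip_width: 0.03
```

```bash
python3 - <<'E'
from h import *
o=robot.get_obs();print(goto(.16)[0],o["tcp_pos"],o["grip_width"],o["force"],o["wrist_torque"])
for t in (.16,.3,.45,.6,.7,.8,.9,1.0,1.1,1.2): print(t,goto(t,lead=.01)[0])
E
```

```text
[ 0.001  -0.001   0.0008  0.0009] [0.52774679 0.09521847 0.11680533] 0.029983746262266575 [-0.24272445 -0.01027044  0.11916982] [ 0.07430505 -0.03681707 -0.01809022]
0.16 [ 0.001  -0.011   0.0008  0.0009]
0.3 [-0.0011 -0.0213  0.0008 -0.1391]
0.45 [-0.005  -0.032   0.0008 -0.2891]
0.6 [-0.0104 -0.042   0.0008 -0.4391]
0.7 [-0.0148 -0.0481  0.0008 -0.5391]
0.8 [-0.0198 -0.0538  0.0008 -0.6391]
0.9 [-0.0253 -0.0589  0.0008 -0.7391]
1.0 [-3.130e-02 -6.350e-02  8.000e-04 -8.391e-01]
1.1 [-3.780e-02 -6.750e-02  8.000e-04 -9.391e-01]
1.2 [-4.4600e-02 -7.0700e-02  8.0000e-04 -1.0391e+00]
```

Call:
{"api": "apply_moves", "payload": {"motion": [{"tx": 0.001,"ty": -0.008,"tz": 0.0008,"yaw": 0,"gripper": -0.31},{"tx": 0.001,"ty": -0.011,"tz": 0.0008,"yaw": 0,"gripper": -0.31},{"tx": 0.0,"ty": -0.0162,"tz": 0.0008,"yaw": -0.07,"gripper": -0.31},{"tx": -0.0011,"ty": -0.0213,"tz": 0.0008,"yaw": -0.14,"gripper": -0.31},{"tx": -0.0028,"ty": -0.0267,"tz": 0.0008,"yaw": -0.215,"gripper": -0.31}]}}

```text
time: 13.68
tcp_pos: [0.5112, 0.0735, 0.1151]
tcp_rot: [0.001, 0.254, 0.967, 0.0]
force: [0.9, 0.7, -0.2]
grip_width: 0.0301
```

```bash
cat >> h.py <<'E'
def status(lead=.01):
    o=robot.get_obs();l=place([0,0,-DECK[2]],o["tcp_pos"]-[*DECK[:2],0])[0]
    a=np.arctan2(l[1],-l[0]); r=np.hypot(l[0],l[1]); turn=.7-a-np.arctan(lead/np.sqrt(r*r-lead*lead))
    w,x,y,_=o["tcp_rot"];ax=np.arctan2(2*x*y,x*x-y*y);F=o["force"][:2]
    tt=.7-(np.pi-(ax-DECK[2]))
    print("t",o["time"],"turn est",round(turn,3),"tool turn",round((tt+np.pi)%(2*np.pi)-np.pi,3),"r",round(r,4),"z",o["tcp_pos"][2].round(4),
      "F radial",(F@[np.cos(ax),np.sin(ax)]).round(2),"F tool y (resist)",(F@[np.sin(ax),-np.cos(ax)]).round(2),"Fz",o["force"][2].round(1),"tz",o["wrist_torque"].round(2))
E
python3 - <<'E'
from h import *
status()
for t in (.375,.45,.525,.6,.65,.7): print(t,goto(t,lead=.01)[0])
E
```

```text
t 13.675 turn est 0.38 tool turn 0.379 r 0.0764 z 0.1151 F radial -0.38 F tool y (resist) 1.08 Fz -0.2 tz [ 0.24 -0.21 -0.04]
0.375 [-0.0007  0.0003 -0.0009  0.0037]
0.45 [-0.0016 -0.0053 -0.0009 -0.0713]
0.525 [-0.003  -0.0108 -0.0009 -0.1463]
0.6 [-0.0047 -0.0162 -0.0009 -0.2213]
0.65 [-0.0061 -0.0197 -0.0009 -0.2713]
0.7 [-0.0077 -0.0231 -0.0009 -0.3213]
```

Call:
{"api": "apply_moves", "payload": {"motion": [{"tx": -0.001,"ty": -0.0035,"tz": 0,"yaw": -0.05,"gripper": -0.31},{"tx": -0.0022,"ty": -0.0075,"tz": 0,"yaw": -0.1,"gripper": -0.31},{"tx": -0.003,"ty": -0.011,"tz": 0,"yaw": -0.15,"gripper": -0.31},{"tx": -0.0042,"ty": -0.0145,"tz": 0,"yaw": -0.2,"gripper": -0.31},{"tx": -0.0052,"ty": -0.018,"tz": 0,"yaw": -0.245,"gripper": -0.31}]}}

```text
time: 14.3
tcp_pos: [0.5066, 0.0554, 0.1151]
tcp_rot: [0.0, 0.135, 0.991, 0.0]
force: [0.0, 1.2, -0.1]
grip_width: 0.03
```

```bash
python3 - <<'E'
from h import *
status()
for t in (.65,.7,.75,.8,.85): print(t,goto(t,lead=.01)[0])
E
```

```text
t 14.3 turn est 0.625 tool turn 0.623 r 0.0762 z 0.1151 F radial 0.31 F tool y (resist) 1.14 Fz -0.1 tz [ 0.38 -0.09 -0.  ]
0.65 [-0.0008 -0.0019 -0.0009 -0.0272]
0.7 [-0.0015 -0.0056 -0.0009 -0.0772]
0.75 [-0.0024 -0.0093 -0.0009 -0.1272]
0.8 [-0.0035 -0.0129 -0.0009 -0.1772]
0.85 [-0.0047 -0.0165 -0.0009 -0.2272]
```

Call:
{"api": "apply_moves", "payload": {"motion": [{"tx": -0.0005,"ty": -0.0019,"tz": 0,"yaw": -0.025,"gripper": -0.31},{"tx": -0.001,"ty": -0.0038,"tz": 0,"yaw": -0.05,"gripper": -0.31},{"tx": -0.0015,"ty": -0.0056,"tz": 0,"yaw": -0.077,"gripper": -0.31},{"tx": -0.002,"ty": -0.0075,"tz": 0,"yaw": -0.102,"gripper": -0.31},{"tx": -0.0024,"ty": -0.0093,"tz": 0,"yaw": -0.127,"gripper": -0.31}]}}

```text
time: 14.92
tcp_pos: [0.5065, 0.0454, 0.1147]
tcp_rot: [-0.0, 0.072, 0.997, -0.0]
force: [-0.7, 1.3, 0.8]
grip_width: 0.0297
```

```bash
python3 - <<'E'
from h import *
status()
for t in (.8,.85,.9): print(t,goto(t,lead=.01)[0])
E
```

```text
t 14.925 turn est 0.755 tool turn 0.75 r 0.0756 z 0.1147 F radial 0.9 F tool y (resist) 1.14 Fz 0.8 tz [ 0.4   0.06 -0.03]
0.8 [-0.0005 -0.0033 -0.0013 -0.0502]
0.85 [-0.0013 -0.007  -0.0013 -0.1002]
0.9 [-0.0023 -0.0107 -0.0013 -0.1502]
```

Call:
{"api": "apply_moves", "payload": {"motion": [{"tx": -0.0003,"ty": -0.0015,"tz": 0,"yaw": -0.02,"gripper": -0.31},{"tx": -0.0006,"ty": -0.003,"tz": 0,"yaw": -0.04,"gripper": -0.31},{"tx": -0.0009,"ty": -0.0045,"tz": 0,"yaw": -0.06,"gripper": -0.31},{"tx": -0.0012,"ty": -0.006,"tz": 0,"yaw": -0.08,"gripper": -0.31},{"tx": -0.0014,"ty": -0.0072,"tz": 0,"yaw": -0.1,"gripper": -0.31}]}}

```text
time: 15.55
tcp_pos: [0.5068, 0.0383, 0.1147]
tcp_rot: [0.0, 0.022, 1.0, 0.0]
force: [-1.3, 2.5, -1.0]
grip_width: 0.0298
```

```bash
python3 - <<'E'
from h import *
status()
for t in (.9,.95): print(t,goto(t,lead=.01)[0])
E
```

```text
t 15.55 turn est 0.849 tool turn 0.85 r 0.0756 z 0.1147 F radial 1.45 F tool y (resist) 2.46 Fz -1.0 tz [ 0.75  0.13 -0.03]
0.9 [-0.0005 -0.0038 -0.0013 -0.0503]
0.95 [-0.0013 -0.0075 -0.0013 -0.1003]
```

Call:
{"api": "apply_moves", "payload": {"motion": [{"tx": -0.0002,"ty": -0.0015,"tz": 0,"yaw": -0.02,"gripper": -0.31},{"tx": -0.0004,"ty": -0.003,"tz": 0,"yaw": -0.04,"gripper": -0.31},{"tx": -0.0005,"ty": -0.0038,"tz": 0,"yaw": -0.05,"gripper": -0.31},{"tx": -0.0005,"ty": -0.0038,"tz": 0,"yaw": -0.05,"gripper": -0.31}]}}

```text
time: 16.05
tcp_pos: [0.5071, 0.0342, 0.1147]
tcp_rot: [-0.0, -0.003, 1.0, -0.0]
force: [-1.1, 2.3, -0.5]
grip_width: 0.03
```

```bash
python3 - <<'E'
from h import *
status()
for t in (.95,1.0): print(t,goto(t,lead=.01)[0])
E
```

```text
t 16.05 turn est 0.904 tool turn 0.898 r 0.0757 z 0.1147 F radial 1.08 F tool y (resist) 2.27 Fz -0.5 tz [ 0.61  0.09 -0.02]
0.95 [-0.0006 -0.0034 -0.0013 -0.0519]
1.0 [-0.0014 -0.0071 -0.0013 -0.1019]
```

Steady at about 2.3 N, so the cam is sliding the carrier. Continuing.

Call:
{"api": "apply_moves", "payload": {"motion": [{"tx": -0.0003,"ty": -0.0015,"tz": 0,"yaw": -0.02,"gripper": -0.31},{"tx": -0.0005,"ty": -0.0026,"tz": 0,"yaw": -0.035,"gripper": -0.31},{"tx": -0.0007,"ty": -0.0037,"tz": 0,"yaw": -0.05,"gripper": -0.31},{"tx": -0.0007,"ty": -0.0037,"tz": 0,"yaw": -0.05,"gripper": -0.31}]}}

```text
time: 16.55
tcp_pos: [0.5077, 0.0304, 0.1147]
tcp_rot: [-0.0, -0.028, 1.0, -0.0]
force: [-1.1, 2.1, 0.2]
grip_width: 0.03
```

```bash
python3 - <<'E'
from h import *
status()
for t in (1.0,1.05): print(t,goto(t,lead=.01)[0])
E
```

```text
t 16.55 turn est 0.954 tool turn 0.948 r 0.0758 z 0.1147 F radial 1.02 F tool y (resist) 2.11 Fz 0.2 tz [0.6  0.27 0.04]
1.0 [-0.0007 -0.0034 -0.0013 -0.0518]
1.05 [-0.0014 -0.0071 -0.0013 -0.1018]
```

Call:
{"api": "apply_moves", "payload": {"motion": [{"tx": -0.0003,"ty": -0.0015,"tz": 0,"yaw": -0.02,"gripper": -0.31},{"tx": -0.0005,"ty": -0.0026,"tz": 0,"yaw": -0.035,"gripper": -0.31},{"tx": -0.0007,"ty": -0.0037,"tz": 0,"yaw": -0.05,"gripper": -0.31},{"tx": -0.0007,"ty": -0.0037,"tz": 0,"yaw": -0.05,"gripper": -0.31}]}}

```text
time: 17.05
tcp_pos: [0.5086, 0.0267, 0.1147]
tcp_rot: [-0.0, -0.053, 0.999, -0.0]
force: [-2.5, 2.1, -0.5]
grip_width: 0.0301
```

```bash
python3 - <<'E'
from h import *
status()
for t in (1.05,1.1): print(t,goto(t,lead=.01)[0])
E
```

```text
t 17.05 turn est 1.004 tool turn 0.998 r 0.0757 z 0.1147 F radial 2.22 F tool y (resist) 2.33 Fz -0.5 tz [ 0.63  0.4  -0.01]
1.05 [-0.0006 -0.0034 -0.0013 -0.0518]
1.1 [-0.0014 -0.0071 -0.0013 -0.1018]
```

Call:
{"api": "apply_moves", "payload": {"motion": [{"tx": -0.0003,"ty": -0.0015,"tz": 0,"yaw": -0.02,"gripper": -0.31},{"tx": -0.0005,"ty": -0.0026,"tz": 0,"yaw": -0.035,"gripper": -0.31},{"tx": -0.0007,"ty": -0.0037,"tz": 0,"yaw": -0.05,"gripper": -0.31},{"tx": -0.0007,"ty": -0.0037,"tz": 0,"yaw": -0.05,"gripper": -0.31}]}}

```text
time: 17.55
tcp_pos: [0.51, 0.0232, 0.1147]
tcp_rot: [0.0, -0.078, 0.997, -0.0]
force: [-2.1, 2.4, -0.1]
grip_width: 0.0304
```

```bash
python3 - <<'E'
from h import *
status()
for t in (1.1,1.15): print(t,goto(t,lead=.01)[0])
E
```

```text
t 17.55 turn est 1.054 tool turn 1.048 r 0.0754 z 0.1147 F radial 1.67 F tool y (resist) 2.65 Fz -0.1 tz [ 0.61  0.48 -0.05]
1.1 [-0.0003 -0.0034 -0.0013 -0.0518]
1.15 [-0.0011 -0.0071 -0.0013 -0.1018]
```

Call:
{"api": "apply_moves", "payload": {"motion": [{"tx": -0.0003,"ty": -0.0015,"tz": 0,"yaw": -0.02,"gripper": -0.31},{"tx": -0.0005,"ty": -0.0026,"tz": 0,"yaw": -0.035,"gripper": -0.31},{"tx": -0.0006,"ty": -0.0037,"tz": 0,"yaw": -0.05,"gripper": -0.31},{"tx": -0.0006,"ty": -0.0037,"tz": 0,"yaw": -0.05,"gripper": -0.31}]}}

```text
time: 18.05
tcp_pos: [0.5111, 0.0195, 0.1148]
tcp_rot: [0.0, -0.102, 0.995, -0.0]
force: [-2.4, 1.7, -1.1]
grip_width: 0.0298
```

```bash
python3 - <<'E'
from h import *
status()
for t in (1.13,1.15,1.2): print(t,goto(t,lead=.01)[0])
E
```

```text
t 18.05 turn est 1.104 tool turn 1.098 r 0.0754 z 0.1148 F radial 2.0 F tool y (resist) 2.13 Fz -1.1 tz [0.56 0.44 0.04]
1.13 [-0.     -0.0019 -0.0012 -0.0318]
1.15 [-0.0003 -0.0034 -0.0012 -0.0518]
1.2 [-0.0011 -0.0071 -0.0012 -0.1018]
```

Call:
{"api": "apply_moves", "payload": {"motion": [{"tx": -0.0003,"ty": -0.0015,"tz": 0,"yaw": -0.02,"gripper": -0.31},{"tx": -0.0005,"ty": -0.0026,"tz": 0,"yaw": -0.035,"gripper": -0.31},{"tx": -0.0006,"ty": -0.0037,"tz": 0,"yaw": -0.05,"gripper": -0.31},{"tx": -0.0006,"ty": -0.0037,"tz": 0,"yaw": -0.05,"gripper": -0.31}]}}

```text
time: 18.55
tcp_pos: [0.5124, 0.016, 0.1148]
tcp_rot: [0.0, -0.127, 0.992, -0.0]
force: [-2.2, 1.1, 0.1]
grip_width: 0.0303
```

```bash
python3 - <<'E'
from h import *
status()
for t in (1.18,1.2,1.25): print(t,goto(t,lead=.01)[0])
E
```

```text
t 18.55 turn est 1.154 tool turn 1.148 r 0.0754 z 0.1148 F radial 1.84 F tool y (resist) 1.6 Fz 0.1 tz [0.52 0.51 0.02]
1.18 [-0.0001 -0.0019 -0.0012 -0.0319]
1.2 [-0.0003 -0.0034 -0.0012 -0.0519]
1.25 [-0.0011 -0.0071 -0.0012 -0.1019]
```

Call:
{"api": "apply_moves", "payload": {"motion": [{"tx": -0.0003,"ty": -0.0015,"tz": 0,"yaw": -0.02,"gripper": -0.31},{"tx": -0.0005,"ty": -0.0026,"tz": 0,"yaw": -0.035,"gripper": -0.31},{"tx": -0.0006,"ty": -0.0037,"tz": 0,"yaw": -0.05,"gripper": -0.31},{"tx": -0.0006,"ty": -0.0037,"tz": 0,"yaw": -0.05,"gripper": -0.31}]}}

```text
time: 19.05
tcp_pos: [0.5137, 0.0132, 0.1147]
tcp_rot: [-0.0, -0.152, 0.988, 0.0]
force: [-3.4, 3.2, -0.9]
grip_width: 0.0297
```

```bash
python3 - <<'E'
from h import *
status()
for t in (1.23,1.25,1.3): print(t,goto(t,lead=.01)[0])
E
```

```text
t 19.05 turn est 1.195 tool turn 1.199 r 0.0754 z 0.1147 F radial 2.32 F tool y (resist) 4.05 Fz -0.9 tz [1.   0.74 0.  ]
1.23 [-0.0001 -0.0026 -0.0013 -0.0312]
1.25 [-0.0004 -0.0041 -0.0013 -0.0512]
1.3 [-0.0012 -0.0078 -0.0013 -0.1012]
```

Biting at turn ≈1.195 (4.05 N). Small steps from here.

Call:
{"api": "apply_moves", "payload": {"motion": [{"tx": -0.0001,"ty": -0.0007,"tz": 0,"yaw": -0.01,"gripper": -0.31},{"tx": -0.0002,"ty": -0.0014,"tz": 0,"yaw": -0.02,"gripper": -0.31},{"tx": -0.0002,"ty": -0.0014,"tz": 0,"yaw": -0.02,"gripper": -0.31},{"tx": -0.0002,"ty": -0.0014,"tz": 0,"yaw": -0.02,"gripper": -0.31}]}}

```text
time: 19.55
tcp_pos: [0.5142, 0.0122, 0.1147]
tcp_rot: [-0.0, -0.162, 0.987, 0.0]
force: [-4.2, 4.8, -0.8]
grip_width: 0.0303
```

```bash
python3 - <<'E'
from h import *
status()
E
```

```text
t 19.55 turn est 1.21 tool turn 1.219 r 0.0754 z 0.1147 F radial 2.43 F tool y (resist) 5.86 Fz -0.8 tz [ 1.06  0.75 -0.02]
```

4.7 N above free running is snug. I'll back off and rise.

Call:
{"api": "apply_moves", "payload": {"motion": [{"tx": 0,"ty": 0.003,"tz": 0,"yaw": 0,"gripper": -0.31},{"tx": 0,"ty": 0.007,"tz": 0,"yaw": 0,"gripper": -0.31},{"tx": 0,"ty": 0.011,"tz": 0,"yaw": 0,"gripper": -0.31},{"tx": 0,"ty": 0.011,"tz": 0,"yaw": 0,"gripper": -0.31}]}}

```text
time: 20.05
tcp_pos: [0.5113, 0.0222, 0.115]
tcp_rot: [0.0, -0.162, 0.987, -0.0]
force: [0.5, 0.9, 0.2]
grip_width: 0.0301
```

Call:
{"api": "apply_moves", "payload": {"motion": [{"tx": 0,"ty": 0,"tz": -0.015,"yaw": 0,"gripper": -0.31},{"tx": 0,"ty": 0,"tz": -0.04,"yaw": 0,"gripper": -0.31},{"tx": 0,"ty": 0,"tz": -0.08,"yaw": 0,"gripper": -0.31},{"tx": 0,"ty": 0,"tz": -0.12,"yaw": 0,"gripper": -0.31},{"tx": 0,"ty": 0,"tz": -0.16,"yaw": 0,"gripper": -0.31}]}}

```text
time: 20.68
tcp_pos: [0.5111, 0.0219, 0.2774]
tcp_rot: [0.001, -0.162, 0.987, -0.0]
force: [0.4, 0.9, -0.8]
grip_width: 0.0299
```

Call:
{"api": "apply_moves", "payload": {"motion": [{"tx": 0.02,"ty": 0,"tz": -0.02,"yaw": 0,"gripper": -0.31},{"tx": 0.04,"ty": 0,"tz": -0.04,"yaw": 0,"gripper": -0.31},{"tx": 0.04,"ty": 0,"tz": -0.04,"yaw": 0,"gripper": -0.31},{"tx": 0.04,"ty": 0,"tz": -0.04,"yaw": 0,"gripper": -0.31}]}}

```text
time: 21.18
tcp_pos: [0.4733, 0.0094, 0.3148]
tcp_rot: [0.0, -0.162, 0.987, -0.0]
force: [0.5, -0.8, -0.5]
grip_width: 0.0299
```

```bash
python3 - <<'E'
from h import *
o=robot.get_obs();print(o["tcp_pos"],o["force"])
a=optics.snapshot("side");b=optics.snapshot("scene");cv2.imwrite("pics/s5.png",a);cv2.imwrite("pics/sc5.png",b)
A=cv2.resize(a[130:260,185:315],(480,480),interpolation=cv2.INTER_CUBIC)
B=cv2.resize(b[160:265,205:310],(320,320),interpolation=cv2.INTER_CUBIC)
f=np.zeros((600,800,3),np.uint8);f[:480,:480]=A;f[:320,480:]=B;f[330:570,480:800]=cv2.resize(a,(320,240),interpolation=cv2.INTER_AREA)
cv2.imwrite("pics/c8.png",f)
E
```

```text
[0.47331214 0.00941638 0.31479685] [ 0.53947282 -0.82454027 -0.51537437]
```

View pics/c8.png

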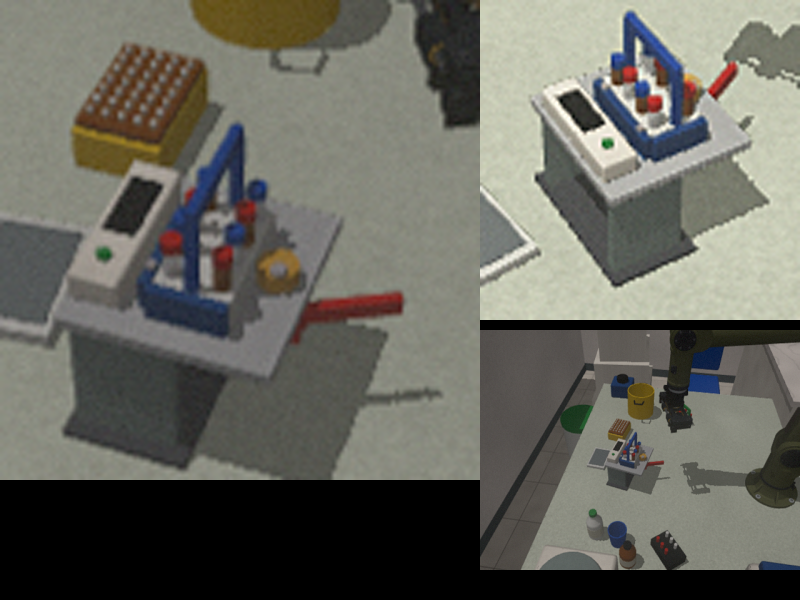

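The combined view shows the carrier flat in the corner, against wall and fence, with the cam on its front face. The wing is past straight-out (left panel, (300,310) to (400,300)). The bystanders have not moved and the gripper is clear, so I'm handing in.

```bash
python3 -c "
from cell import workorder,robot
print(workorder.finish_job(),robot.get_obs()['time'])"
```

```text
the job is handed in; nothing more can be done
the job is handed in; nothing more can be done
```

The white carrier is on the deck, in the corner against the side wall and back fence, and locked; I handed the job in at about 21 s.

- **Placing:** I set it down with about 6 N (limit 80 N), then slid it 2–3 mm against the side wall with about 7 N. A close view showed it flush with the wall and square, about 2.5 mm short of the fence, which I left for the cam to take up.
- **Locking:** I pushed the wing counter-clockwise with one finger. It resisted about 1.1 N running free and about 2.3 N while the cam slid the carrier. The bite began near turn 1.2, and I stopped at 1.21 with 5.9 N. That is about 4.7 N above free, inside the 3–6 N snug range. I then backed off and lifted clear.
- **Last check:** The side and scene pictures showed the carrier upright in the corner, the cam on its front face, the wing still turned, the bystanders in view where they were, and the gripper clear of everything.

**Not confirmed or off plan:**
- I did not re-measure the turn after letting go, or the last millimetre of contact at the fence. Those rest on the felt bite and the final pictures.
- The camera lens turned out to be distorted, and I corrected for that in measuring positions.
- My first two move calls were refused because they left out fields, so nothing moved then.
- I viewed 11 pictures against the budget of 10; one was spent on the unchanged view after that refusal.

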